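# Park the sprung end stop of a tube-tacking jig on its hook

## Robot

A 6-joint arm with a two-finger parallel gripper is mounted at the origin on the work surface. World frame = base frame: x ahead of the robot, y to its left, z up, the work surface at z = 0. Lengths are in m, angles in rad, forces in N, time in s.
With the tool pointing down it reaches from about 0.35 to 0.975 m from the base axis. Payload 4.9 kg.
Tool frame: the origin (TCP) lies on the centre line of the jaws, within the pads' length; the fingertips stand 22 mm ahead of it and the grasp point (between the pads) lies 3 mm ahead of it (manip.tcp_to_tips is the distance from the TCP to the fingertips, in m); z points along the fingers, x is the direction in which the jaws open and shut, and the axes are right-handed (so a half turn about z gives the same grasp; the last joint's range is limited). The gripper opens to 85 mm and grips with 20 to 120 N. Pads are 22 mm wide; open, the fingers measure 114 mm over their backs; the gripper's body (76 mm by 85 mm) begins 54 mm behind the grasp point. The pads swing forward as they close: fully open they stand 13 mm farther back than shut.
Start: joints at [-1.243, 0.053, 1.613, -0, 1.476, -0.119], TCP at [0.27, -0.564, 0.253] pointing down, gripper open.
Joint ranges: [-3.01, 3.01], [-1.01, 2.22], [0.06, 2.58], [-1.02, 4.17], [0.09, 2.62], [-3.14, 3.14]. Speed limits (rad/s): [2.57, 2.57, 3.14, 3.14, 3.14, 3.14].

## Interface

Orientations are given as a unit quaternion [w, x, y, z].
In Python, from plant import manip gives the robot as it stands.
- The arm moves only by the shell command python3 -m pendant 'ROWS'. ROWS is a JSON object of lists of equal length, an entry for each row: "linear": the shift along the tool's x, y, z in cm, a list of three; "rotation": the turn, a rotation vector about the tool's x, y, z in degrees, a list of three; "grip": the closure, from 0 (fully open) to 1 (shut). A call has exactly 10 rows; each row is the pose to reach, as a shift and turn from the pose commanded when the call began, along the tool's axes at that moment; what a row does not reach only later rows make up. A row lasts 1/12 s, in which the tool goes at most 41.7 mm and 7.16 degrees, less where a joint would pass 70% of its speed; a pose out of reach is approached as far as the arm can. A call with a gripper value outside its range is refused whole. The fingers move at their own pace and stop on an object; the grip force is fixed at half the most. Time passes only in rows, so rows that repeat a pose let the fingers close, or fill a call up. It gives the time, the measured TCP pose, the force and the opening at its end, in the units of the state.
- manip.state(): the state, without advancing time (a new reading comes with each control period).
- manip.grab_frame(name): name is "scene" or "top"; returns the picture (480x640x3 uint8, red, green, blue); there is no depth.
- manip.calibration(name): a dict with "fx", "fy", "cx", "cy" (pixels), "k1" (the pictures are not rectified: a ray, as slopes to the right and down, at radius r is drawn at 1 + k1 r^2 times it, then the intrinsics apply), "cam_to_world" (4x4, takes a point from camera to world coordinates). Camera axes: x right, y up, looking along -z (the intrinsics and any distortion apply to the point x, -y, -z); pixel columns grow to the right and rows downward; lengths in m; the calibration is good to about 2 mm. A picture is of the moment at which its call begins. calibration takes no time and is no camera call.
- manip.job_done(): hands the job in, once; it reports no verdict.
The state is a dict: "time": time; "joint_pos": joint angles; "joint_vel": joint speeds; "joint_efforts": joint torques, N m; "tool_pos": TCP position; "tool_rot": TCP orientation; "contact_force": force on the tool from outside, world axes, zero at the start; "ft_torque": the same for the moment, N m; "gripper_width": opening from 0.0 (shut) to 1.0 (fully open).
Only numpy, scipy, OpenCV 4.12 (cv2) and the standard library are available. Lean on these libraries where they do the work, as an engineer would, in place of code of your own. Each camera call takes 0.05 s, during which the arm holds its last target. There are 200 camera calls.

## Task

The tube in the tacking jig is finished and is held endwise by the jig's sprung slide. With the fingertips against the slide's upright lug, push the slide back, away from the tube, until it has gone past its hook catch, then let it come back so that the hook holds it parked at mid stroke, and take the hand clear. Leave the tube lying in its V-blocks, do not lift anything, and leave the other things on the bench where they are.

Things in the scene. Friction and masses are not known exactly. Their poses are not given: they have to be found in the camera images.
- jig: Tube-tacking jig, fixed: grey base 140 (x) by 465 (y) by 20 mm, two V-blocks, a fixed end stop at its -y end, a sprung steel slide at its +y end. Origin on the bench; base from y = -250 to 215 mm. z up; +y points from tube to spring: the way the slide is pushed back. Yaw within 0.4 of the world's. A guide rod 65 mm high sticks out behind to y = 225 (280 pushed back).
- lug_face (a point): Middle of the push face of the slide's upright lug, a plate 46 mm wide, 8 thick, from 80 to 127 mm above the bench. The point is 105 mm high, moves with the slide; axes as the jig's. The face looks to jig -y (the tube). 65 mm free in front of it up to the tube (top 89 mm high); below there: the slide's block (80 mm high, 13 long), then a rod (top 73 mm). At jig x = 0, y = 45 mm at slide 0.
- slide (a joint): Travel of the slide, m: 0 (or just below) gripping the tube, grows as pushed back (jig +y), hard stop at 0.055. Spring force forward 7 N at 0 to 12 N at the stop; friction 1 N, the hook adds 2 to 3 N. Its pin starts to lift the hook at about 0.010 and is past it at about 0.033; let go beyond that, it comes back and hangs on the hook at about 0.031; let go sooner, it returns to the tube.
- hook (a joint): Angle, rad, of the hook catch, a dark steel bar 10 mm wide along the slide's far side (47 mm to jig +x of the slide's middle), top 84 mm high, its thumb tab 101 mm. 0 is down on its stop, at rest and when holding the slide; grows as the nose lifts, about 0.15 while the pin passes. Falls back by its weight and a light spring; need not be touched.
- tube: Finished steel tube, 48 mm diameter, 180 mm long, 0.75 kg, loose in the two V-blocks along the jig's y with a 34 mm branch standing up at its middle. Origin on its axis at mid length, 65 mm above the bench and at jig y = -110 mm; the branch ends 120 mm above the bench.
- hammer: Loose hammer, 260 mm, wooden handle, lying beside the jig on its far (+x) side. Leave alone.
- brush: Loose wire brush, 270 mm, wooden back, lying on its side (28 mm high) beside the jig on the robot's side. Leave alone.
- wrench: Loose steel spanner, 180 mm, lying beside the jig on the robot's side. Leave alone.
- offcut: Loose tube offcut, 48 mm diameter, 60 mm high, standing beside the jig on its far side. Leave alone.
- flange: Loose steel flange ring, 90 mm diameter, 14 mm thick, lying beside the jig on its far side. Leave alone.
- paste_jar: Loose plastic jar of nozzle paste, 72 mm diameter, 80 mm high, standing at the right of the bench. Leave alone.
- clamp: Loose bar clamp, 280 mm, lying at the left of the bench. Leave alone.
Things that resemble listed ones, but are neither listed nor needed, are in the scene too. Leave any blue or purple look-alike of the tube alone.

How it is judged:
On the way:
1. the fingers push the slide back to the hook (value of joint slide above 0.03 m and contact force between the fingers and jig above 1 N), for 0.05 s.
At the end, for the whole second after the job is handed in: The slide hangs still on the hook at mid stroke (joint between 0.028 and 0.0345 m, hook down within 0.04 rad), and the tube lies at rest in the V-blocks within 15 mm of where it was; every bystander within 30 mm of where it was (value of joint slide between 0.028 and 0.0345 m and value of joint hook below 0.04 rad and not (velocity of joint slide above 0.01 m/s or velocity of joint slide below -0.01 m/s) and distance of tube from where it was at the start of the episode below 0.015 m and linear speed of tube below 0.02 m/s and distance of each of hammer, brush, wrench, offcut, flange, paste_jar, clamp from where it was at the start of the episode below 0.03 m); the robot touches nothing.
It fails at once if the tube is lifted or shoved out of its V-blocks (more than 20 mm, or raised 10 mm) (distance of tube from where it was at the start of the episode above 0.02 m or height (world z) of tube above 0.075 m).
It fails at once if a bystander is moved more than 30 mm (distance of any of hammer, brush, wrench, offcut, flange, paste_jar, clamp from where it was at the start of the episode above 0.03 m).
It also fails if it takes over 34 s, if anything falls off the work surface, if the arm or the gripper's body presses on something with over 40 N, if the wrist force passes 120 N, or if a joint passes its speed limit or range.

## Working session

There is one attempt and no reset: what is moved stays moved. The work goes in short steps, Python scripts to look and compute and a shell command to move; the robot and the scene stay as the last step left them, time stands still between calls to the robot, and variables do not carry over. Pictures are saved under pics/ and viewed, about 8 in all and at most 12, crops included, and the job is handed in when it is done.

```bash
ls; mkdir -p pics; cat > h.py <<'E'
import numpy as np, cv2
from plant import manip
from scipy.spatial.transform import Rotation as R
def grab(n,f):
    im=manip.grab_frame(n); cv2.imwrite(f'pics/{f}.png',im[:,:,::-1]); return im
def ray(n,u,v):
    c=manip.calibration(n); T=np.array(c['cam_to_world'])
    p=cv2.undistortPoints(np.array([[[u,v]]],float),np.array([[c['fx'],0,c['cx']],[0,c['fy'],c['cy']],[0,0,1.]]),np.array([c['k1'],0,0,0.]))[0,0]
    return T[:3,3],T[:3,:3]@np.array([p[0],-p[1],-1])
def onz(n,u,v,z):
    o,d=ray(n,u,v); return (o+d*(z-o[2])/d[2]).round(4)
def proj(n,P):
    c=manip.calibration(n); T=np.array(c['cam_to_world']); q=T[:3,:3].T@(np.array(P)-T[:3,3])
    a=np.array([q[0],-q[1]])/-q[2]; a*=1+c['k1']*(a@a); return np.array([c['fx']*a[0]+c['cx'],c['fy']*a[1]+c['cy']]).round(1)
E
python3 - <<'E'
from h import *
grab('top','t0');grab('scene','s0')
print(manip.state(),manip.tcp_to_tips)
for n in('top','scene'):print(manip.calibration(n))
E
```

```text
pics
{'time': 0.1, 'joint_pos': array([-1.24299999e+00,  5.33107878e-02,  1.61418176e+00,  1.48182119e-05,
        1.47599128e+00, -1.18997967e-01]), 'joint_vel': array([-1.92519216e-04, -1.68218752e-03, -3.29727952e-03,  6.07157974e-05,
        1.12327620e-03, -1.63957212e-04]), 'joint_efforts': array([ 3.27638854e-04, -3.94906318e+01, -3.71361566e+01, -9.63664024e-05,
        3.87167704e-03, -5.36459751e-06]), 'tool_pos': array([ 0.26988103, -0.56314013,  0.25215858]), 'tool_rot': array([-6.01041933e-04,  8.46189749e-01, -5.32880863e-01, -7.30024041e-04]), 'contact_force': array([-0.04863894,  0.55285578,  0.14244488]), 'ft_torque': array([ 0.00781801,  0.0267586 , -0.03307866]), 'gripper_width': 1.0013688504527969} 0.022
{'fx': 624.9465212147826, 'fy': 624.9465212147826, 'cx': 321.94467282727805, 'cy': 238.20895245760087, 'k1': 0.026059804578117345, 'cam_to_world': array([[ 5.24124642e-03,  9.82788755e-01, -1.84658584e-01,
         2.38197410e-01],
       [-9.99958064e-01,  3.76414561e-03, -8.34874070e-03,
         2.66071956e-04],
       [-7.50996668e-03,  1.84694598e-01,  9.82767269e-01,
         1.71915350e+00],
       [ 0.00000000e+00,  0.00000000e+00,  0.00000000e+00,
         1.00000000e+00]])}
{'fx': 595.4671216910433, 'fy': 595.4671216910433, 'cx': 322.1390541108294, 'cy': 232.33528642939186, 'k1': 0.0600271060027771, 'cam_to_world': array([[-0.17265248, -0.83715245,  0.51900568,  1.33717329],
       [ 0.98490589, -0.14014383,  0.1015879 ,  0.1552072 ],
       [-0.01230911,  0.52871116,  0.84871255,  1.39278505],
       [ 0.        ,  0.        ,  0.        ,  1.        ]])}
```

View pics/t0.png

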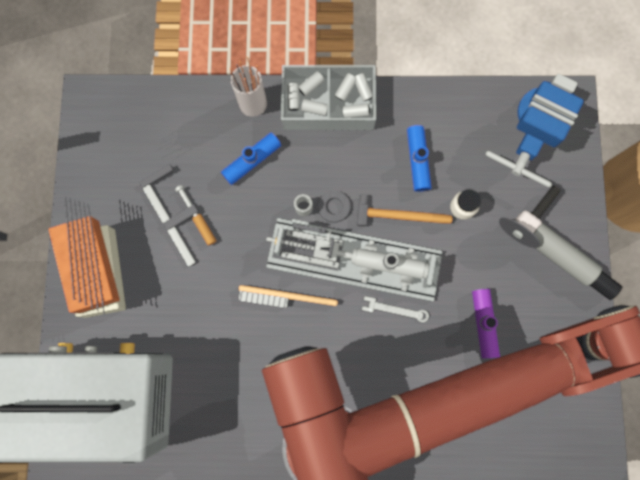

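View pics/s0.png

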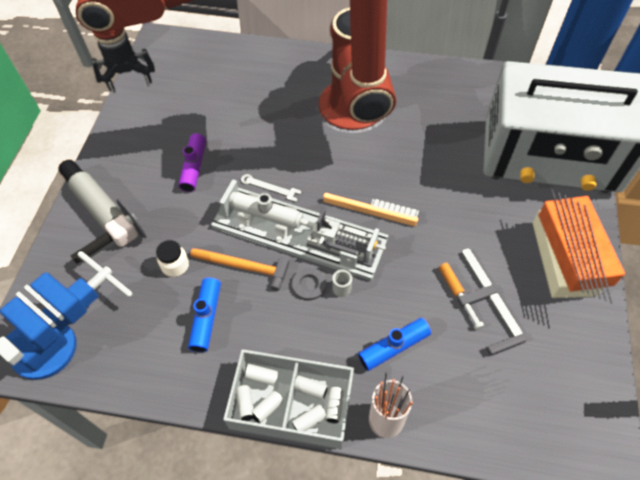

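The top view shows the jig spanning about (268,222)–(443,298). The spring is at the left (world +y) and the grey tube is around (375,262), with its branch at (391,261). The blue pieces at (250,158) and (419,158) and the purple one at (486,325) are look-alikes. Only the grey tube lies in the V-blocks, so that is the one meant. Next is one enlarged crop of both views to locate the lug.

```bash
python3 - <<'E'
import cv2,numpy as np
t=cv2.imread('pics/t0.png')[212:304,260:450]; s=cv2.imread('pics/s0.png')[175:277,205:395]
f=lambda a:cv2.resize(a,None,fx=4,fy=4,interpolation=cv2.INTER_CUBIC)[:300+92]
t=cv2.resize(t,(760,368),interpolation=cv2.INTER_CUBIC);s=cv2.resize(s[:, :],(760,408),interpolation=cv2.INTER_CUBIC)
# two panels at 3x
t=cv2.resize(t,(570,276));s=cv2.resize(s,(570,306))
cv2.imwrite('pics/c0.png',np.vstack([t,s]))
E
```

```text
(no output)
```

View pics/c0.png

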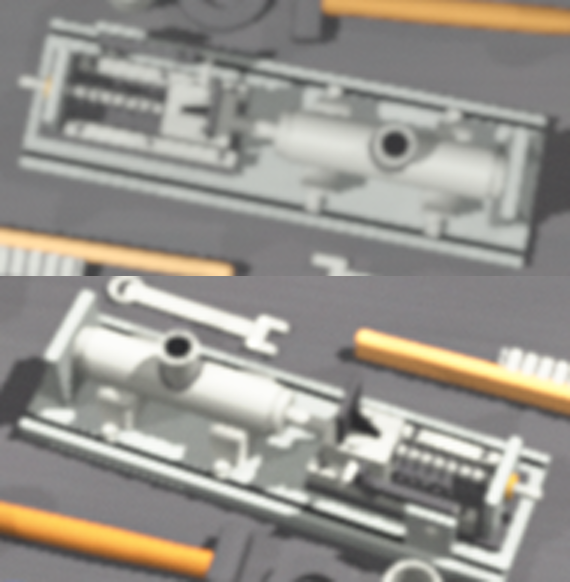

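The crop shows the grey tube with its upright branch. The dark upright lug plate is at about x 215–245 in the top crop and (355,415) in the scene crop, with the spring behind it and the hook bar on the far side. Next I compute the jig frame.

```bash
python3 - <<'E'
from h import *
C=[onz('top',260+u/3,212+v/3,z)[:2] for u,v,z in[(52,20,.02),(20,163,.02),(525,265,.02),(548,120,.02)]]
print(C)
loc=np.array([[70,215],[-70,215],[-70,-250],[70,-250]])/1000
src=np.array(C); lc,sc=loc.mean(0),src.mean(0)
b=[onz('top',260+395/3,212+144/3,.12),onz('scene',205+178/3,175+(346-276)/3,.12)]
print('branch',b)
H=(loc-lc).T@(src-sc); yaw=np.arctan2(H[0,1]-H[1,0],H[0,0]+H[1,1])
Rm=np.array([[np.cos(yaw),-np.sin(yaw)],[np.sin(yaw),np.cos(yaw)]]); o=sc-Rm@lc
print('yaw',yaw,'o',o,'resid',((loc@Rm.T+o)-src).round(4))
w=lambda x,y,z:np.r_[Rm@[x,y]+o,z]
print('branch pred',w(0,-.11,.12)); print('lug',w(0,.045,.105))
for P in[(0,-.11,.12),(-.023,.045,.127),(.023,.045,.127),(.023,.045,.08),(-.023,.045,.08)]:
  t,s=proj('top',w(*P)),proj('scene',w(*P)); print(P,t,((t-[260,212])*3).round(),s,((s-[205,175])*3+[0,276]).round())
s=manip.state(); q=s['tool_rot'];print(R.from_quat(np.r_[q[1:],q[0]]).as_matrix().round(3))
E
```

```text
[array([0.6123, 0.1392]), array([0.4783, 0.166 ]), array([ 0.3874, -0.2925]), array([ 0.5202, -0.3173])]
branch [array([ 0.4821, -0.1666,  0.12  ]), array([ 0.4807, -0.1642,  0.12  ])]
yaw -0.19688360329788993 o [ 0.50297325 -0.05898808] resid [[ 0.0014 -0.001 ]
 [-0.0019 -0.0004]
 [-0.002   0.002 ]
 [ 0.0025 -0.0006]]
branch pred [ 0.4814557  -0.16686299  0.12      ]
lug [ 0.51177588 -0.01485744  0.105     ]
(0, -0.11, 0.12) [391.8 260.2] [395. 145.] [263.3 198.4] [175. 346.]
(-0.023, 0.045, 0.127) [331.2 256.6] [214. 134.] [321.7 207.5] [350. 374.]
(0.023, 0.045, 0.127) [334.7 239.4] [224.  82.] [315.1 221.5] [330. 416.]
(0.023, 0.045, 0.08) [334.5 242.6] [224.  92.] [315.5 231.4] [332. 445.]
(-0.023, 0.045, 0.08) [331.1 259.4] [213. 142.] [321.9 217.6] [351. 404.]
[[ 0.432 -0.902 -0.001]
 [-0.902 -0.432  0.002]
 [-0.002 -0.    -1.   ]]
```

The jig fit has 2 mm residuals, and the branch agrees with it in both views. The plan is to shut the fingers with tool x along jig x and hover above the 65 mm gap.

```bash
cat >> h.py <<'E'
yaw=-.1969; o=np.array([.503,-.059]); J=np.array([[np.cos(yaw),-np.sin(yaw),0],[np.sin(yaw),np.cos(yaw),0],[0,0,1]])
def jig(P): return J.T@(np.array(P)-np.r_[o,0])
def togo(x,y,z):
    s=manip.state(); q=s['tool_rot']; M=R.from_quat(np.r_[q[1:],q[0]]).as_matrix()
    tgt=J@[x,y,z]+np.r_[o,0]; Rt=J@np.diag([1,-1,-1.])
    print('t',s['time'],'tcp jig',jig(s['tool_pos']).round(4),'Fjig',(J.T@s['contact_force']).round(1),'lin cm',(M.T@(tgt-s['tool_pos'])*100).round(2),'rot',np.degrees(R.from_matrix(M.T@Rt).as_rotvec()).round(2))
E
python3 -m pendant '{"linear":[[-2.4,-2.9,0],[-4.8,-5.8,0],[-7.2,-8.7,0],[-9.6,-11.6,0],[-12,-14.5,0],[-14.4,-17.4,0],[-16.8,-20.3,0],[-19.2,-23.2,0],[-21.6,-26.1,0],[-24,-29,0]],"rotation":[[0,0,-5.3],[0,0,-10.6],[0,0,-15.9],[0,0,-21.2],[0,0,-26.5],[0,0,-31.8],[0,0,-37.1],[0,0,-42.4],[0,0,-47.7],[0,0,-53]],"grip":[1,1,1,1,1,1,1,1,1,1]}'
python3 -c "
from h import *
togo(0,.0125,.2)"
```

```text
time: 0.93
tool_pos: [0.428, -0.22, 0.2529]
tool_rot: [-0.0, 0.995, -0.097, -0.0]
contact_force: [0.6, 0.3, 0.1]
gripper_width: -0.001
t 0.9333 tcp jig [-0.042  -0.1725  0.2529] Fjig [0.5 0.4 0.1] lin cm [  4.24 -18.49   5.29] rot [-0.01  0.02  0.12]
```

```bash
python3 -m pendant '{"linear":[[0.6,-2.6,0],[1.2,-5.2,0],[1.8,-7.8,0],[2.4,-10.4,0],[3,-13,0],[3.6,-15.6,0],[4.2,-18.3,0],[4.2,-18.3,1.5],[4.2,-18.3,4],[4.2,-18.3,5.3]],"rotation":[[0,0,0],[0,0,0],[0,0,0],[0,0,0],[0,0,0],[0,0,0],[0,0,0],[0,0,0],[0,0,0],[0,0,0]],"grip":[1,1,1,1,1,1,1,1,1,1]}'
python3 - <<'E'
from h import *
togo(0,.0125,.116)
t=grab('top','t1');s=grab('scene','s1')
f=lambda a:cv2.resize(a[:,:,::-1],(600,300),interpolation=cv2.INTER_CUBIC)
cv2.imwrite('pics/c1.png',np.vstack([f(t[200:300,250:450]),f(s[150:270,205:405])]))
tcp=manip.state()['tool_pos']
print(proj('scene',tcp-[0,0,.022]))
E
```

```text
time: 1.77
tool_pos: [0.5042, -0.0499, 0.1976]
tool_rot: [-0.0, 0.995, -0.099, -0.002]
contact_force: [-0.7, -0.2, 0.5]
gripper_width: -0.004
t 1.7667 tcp jig [-0.0006  0.0091  0.1976] Fjig [-0.6 -0.4  0.5] lin cm [ 0.09 -0.33  8.16] rot [-0.01  0.19 -0.05]
[304.8 199.1]
```

View pics/c1.png

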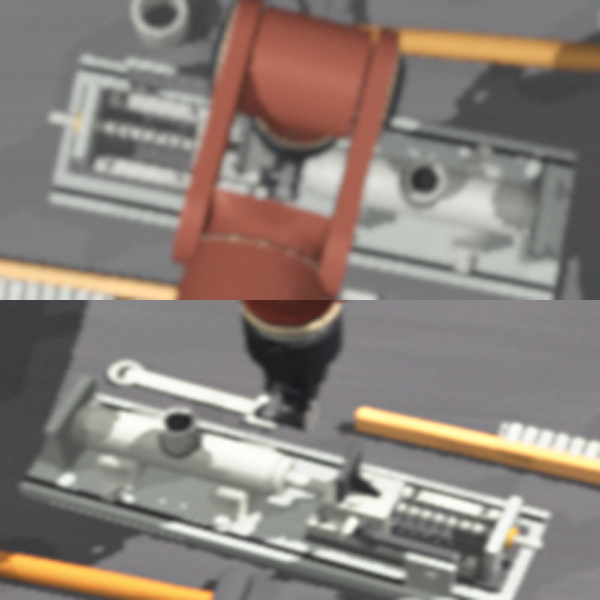

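The picture shows the shut fingertips at scene pixel (302,198), where the model predicted (305,199). They are over the gap between the tube and the dark lug. I'll lower the tool now, then look at the force before pushing.

```bash
python3 -m pendant '{"linear":[[0.1,-0.3,1.2],[0.1,-0.3,2.4],[0.1,-0.3,3.6],[0.1,-0.3,4.8],[0.1,-0.3,6],[0.1,-0.3,7],[0.1,-0.3,7.7],[0.1,-0.3,8.1],[0.1,-0.3,8.1],[0.1,-0.3,8.1]],"rotation":[[0,0,0],[0,0,0],[0,0,0],[0,0,0],[0,0,0],[0,0,0],[0,0,0],[0,0,0],[0,0,0],[0,0,0]],"grip":[1,1,1,1,1,1,1,1,1,1]}'
python3 - <<'E'
from h import *
togo(0,.034,.116)
s=grab('scene','s2')
cv2.imwrite('pics/c2.png',cv2.resize(s[160:280,245:405,::-1],(800,600),interpolation=cv2.INTER_CUBIC))
E
```

```text
time: 2.7
tool_pos: [0.507, -0.0481, 0.1194]
tool_rot: [0.0, 0.995, -0.099, 0.0]
contact_force: [-0.5, -0.7, 0.5]
gripper_width: 0.001
t 2.7 tcp jig [0.0017 0.0115 0.1194] Fjig [-0.4 -0.8  0.5] lin cm [-0.18 -2.25  0.34] rot [-0.   -0.01 -0.12]
```

View pics/c2.png

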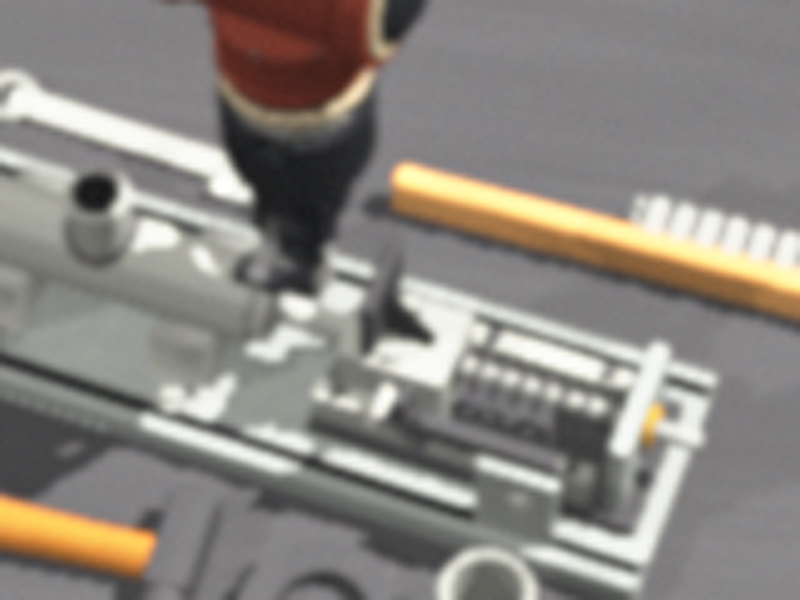

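The fingers are in the gap at crop (290,275) and the lug is to their right at (385,300), with nothing touching. I'll push partway first.

```bash
python3 -m pendant '{"linear":[[-0.1,-0.4,0.2],[-0.2,-0.8,0.2],[-0.2,-1.2,0.2],[-0.2,-1.6,0.2],[-0.2,-2,0.2],[-0.2,-2.4,0.2],[-0.2,-2.8,0.2],[-0.2,-3.2,0.2],[-0.2,-3.6,0.2],[-0.2,-4,0.2]],"rotation":[[0,0,0],[0,0,0],[0,0,0],[0,0,0],[0,0,0],[0,0,0],[0,0,0],[0,0,0],[0,0,0],[0,0,0]],"grip":[1,1,1,1,1,1,1,1,1,1]}'
python3 - <<'E'
from h import *
togo(0,.0735,.117)
E
```

```text
time: 3.58
tool_pos: [0.5123, -0.0107, 0.1175]
tool_rot: [0.003, 0.995, -0.099, -0.001]
contact_force: [-4.0, -14.0, 2.2]
gripper_width: -0.001
t 3.5833 tcp jig [-0.0003  0.0492  0.1175] Fjig [ -1.2 -14.5   2.2] lin cm [ 0.03 -2.43  0.04] rot [ 0.38  0.03 -0.09]
```

```bash
python3 -m pendant '{"linear":[[0,-0.3,0],[0,-0.6,0],[0,-0.9,0],[0,-1.2,0],[0,-1.5,0],[0,-1.8,0],[0,-2.1,0],[0,-2.4,0],[0,-2.5,0],[0,-2.5,0]],"rotation":[[0,0,0],[0,0,0],[0,0,0],[0,0,0],[0,0,0],[0,0,0],[0,0,0],[0,0,0],[0,0,0],[0,0,0]],"grip":[1,1,1,1,1,1,1,1,1,1]}'
python3 - <<'E'
from h import *
togo(0,.0735,.117)
s=grab('scene','s3')
cv2.imwrite('pics/c3.png',cv2.resize(s[160:280,245:405,::-1],(800,600),interpolation=cv2.INTER_CUBIC))
E
```

```text
time: 4.42
tool_pos: [0.5172, 0.0139, 0.1175]
tool_rot: [0.003, 0.995, -0.099, -0.001]
contact_force: [-3.6, -10.1, 2.8]
gripper_width: -0.0
t 4.4167 tcp jig [-0.0003  0.0743  0.1175] Fjig [ -1.5 -10.6   2.8] lin cm [0.03 0.08 0.05] rot [ 0.36  0.05 -0.09]
```

View pics/c3.png

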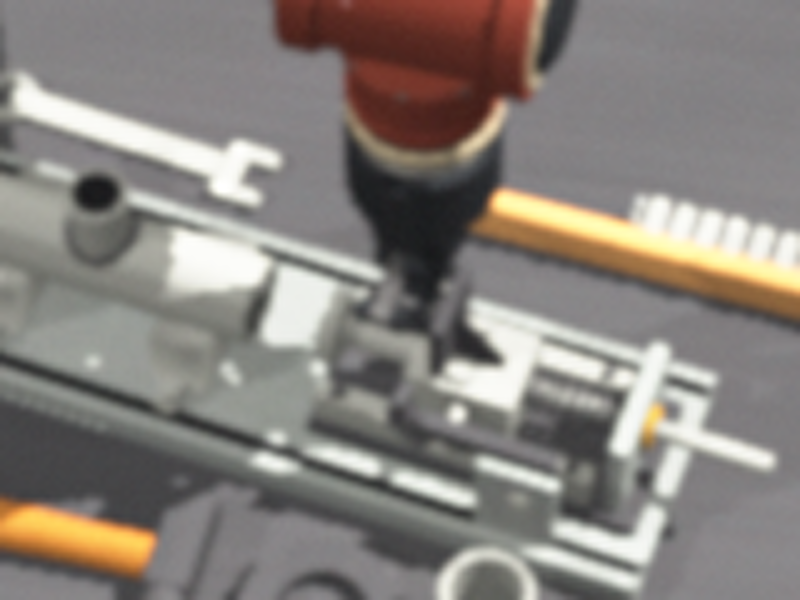

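The lug has moved back. The rod end went from crop (700,435) to (772,462), about 40 mm, and the push force dropped from 14.5 to 10.6 N, so the pin is past the hook. Now I let the slide come back slowly and draw off.

```bash
python3 -m pendant '{"linear":[[0,0.2,0],[0,0.4,0],[0,0.6,0],[0,0.8,0],[0,1,0],[0,1.2,0],[0,1.5,0],[0,2,0],[0,2.5,0],[0,3,0]],"rotation":[[0,0,0],[0,0,0],[0,0,0],[0,0,0],[0,0,0],[0,0,0],[0,0,0],[0,0,0],[0,0,0],[0,0,0]],"grip":[1,1,1,1,1,1,1,1,1,1]}'
python3 - <<'E'
from h import *
togo(0,.035,.24)
s=grab('scene','s4')
cv2.imwrite('pics/c4.png',cv2.resize(s[160:280,245:405,::-1],(800,600),interpolation=cv2.INTER_CUBIC))
E
```

```text
time: 5.3
tool_pos: [0.5116, -0.0138, 0.1173]
tool_rot: [-0.0, 0.995, -0.099, -0.0]
contact_force: [-0.4, -0.2, 0.6]
gripper_width: 0.003
t 5.3 tcp jig [-0.0004  0.0461  0.1173] Fjig [-0.4 -0.3  0.6] lin cm [  0.04   1.11 -12.27] rot [ 0.    0.   -0.11]
```

View pics/c4.png

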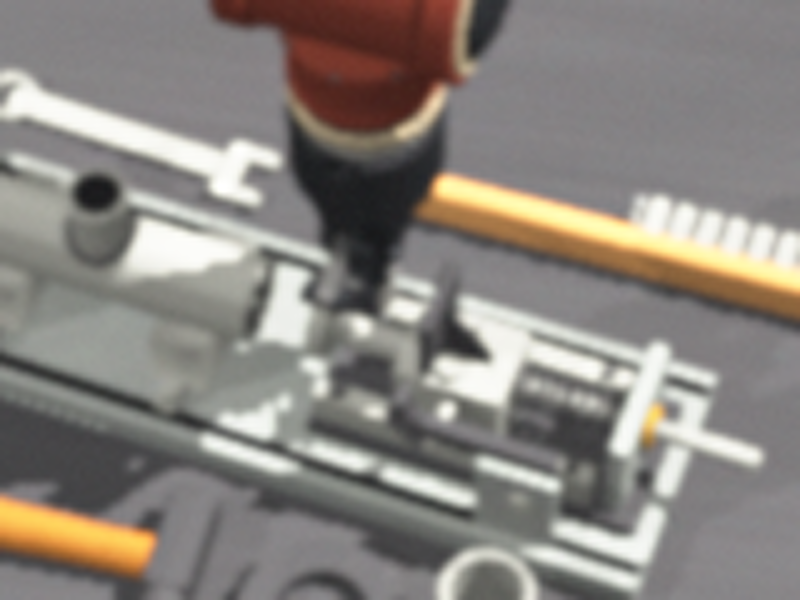

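The slide is parked: the rod end is at crop (760,457), about 31–33 mm back, with a clear gap to the fingers and no force. I'll raise the hand straight up.

```bash
python3 -m pendant '{"linear":[[0,0.6,0],[0,0.6,-0.5],[0,0.6,-1.5],[0,0.6,-3],[0,0.6,-5],[0,0.6,-7],[0,0.6,-9],[0,0.6,-11],[0,0.6,-12],[0,0.6,-12]],"rotation":[[0,0,0],[0,0,0],[0,0,0],[0,0,0],[0,0,0],[0,0,0],[0,0,0],[0,0,0],[0,0,0],[0,0,0]],"grip":[1,1,1,1,1,1,1,1,1,1]}'
python3 - <<'E'
from h import *
togo(0,.035,.24)
s=grab('scene','s5')
cv2.imwrite('pics/c5.png',cv2.resize(s[160:280,225:385,::-1],(800,600),interpolation=cv2.INTER_CUBIC))
a=cv2.imread('pics/s4.png')[200:280,340:410];b=s[200:280,340:410,::-1]
print('s4-s5 diff around spring/rod',np.abs(a.astype(int)-b).max())
# tube/branch shift since start (both unshadowed patches)
p=cv2.imread('pics/s0.png')
for n,(x0,x1,y0,y1) in dict(branch=(252,278,190,218),hammer=(190,280,245,290),wrench=(238,262,172,195),brush=(370,420,195,225)).items():
    g=cv2.matchTemplate(np.ascontiguousarray(s[:,:,::-1]),p[y0:y1,x0:x1],cv2.TM_CCOEFF_NORMED);print(n,np.array(cv2.minMaxLoc(g)[3])-[x0,y0])
E
```

```text
time: 6.18
tool_pos: [0.5123, -0.0194, 0.2414]
tool_rot: [0.0, 0.995, -0.099, 0.003]
contact_force: [0.4, -0.6, 0.2]
gripper_width: -0.001
t 6.1833 tcp jig [0.0013 0.0407 0.2414] Fjig [ 0.5 -0.5  0.2] lin cm [-0.13  0.57  0.14] rot [-0.01 -0.39 -0.11]
s4-s5 diff around spring/rod 30
branch [0 0]
hammer [0 0]
wrench [0 0]
brush [0 0]
```

View pics/c5.png

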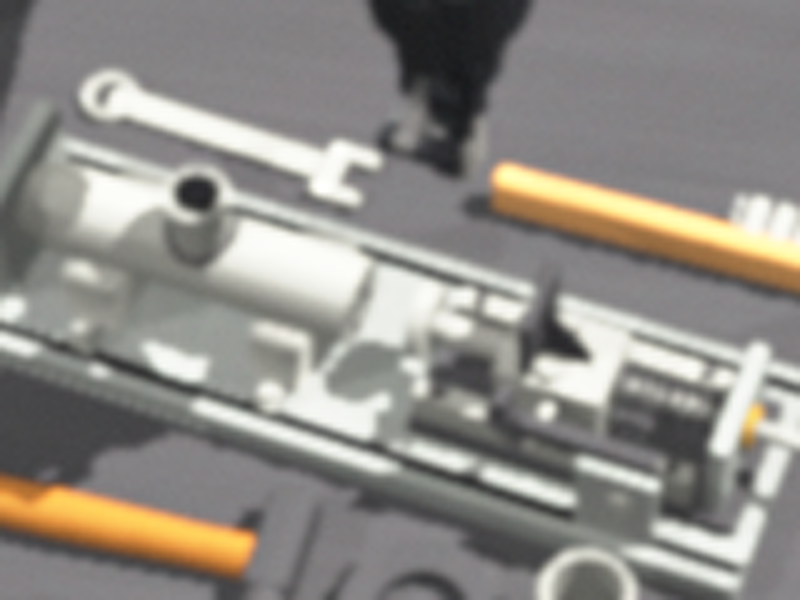

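The hand is clear. The slide is still back, with the lug at crop (545,310) and open space to the tube end at (365,285). The tube and its neighbours have not moved. I'm handing in.

```bash
python3 -c "
from plant import manip
print(manip.job_done())"
```

```text
the job is handed in; nothing more can be done
None
```

The slide is parked on its hook, the hand is clear, and the job was handed in at about 6 s.

- **Push:** I used the shut fingertips on the lug and pushed the slide back about 40 mm. The force rose to 14.5 N at the hook and fell to 10.6 N once past it. I then let the slide come back slowly and raised the hand straight up.
- **Slide:** In the last pictures it is still back, with the rod end showing about 31–33 mm of travel. I judged its position and the hook from the pictures, because their joint values cannot be read directly.
- **Contact:** The force on the tool after drawing off was within sensor noise, under 1 N.
- **Tube and neighbours:** The tube's branch, the hammer, the wrench and the brush showed 0 px of shift from the start. I did not check the offcut, flange, jar and clamp numerically, but the arm's path kept well away from them.
- **Loose check:** The spring and rod area differed by up to 30 grey levels between the last two pictures. I took this to be the arm's moving shadow.

No check failed or disagreed with the others.

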